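Master the length gauge with a gauge block

TASK

Set up the small length gauge on the desk: first press its rubber-topped pedal right down to its stop, so that the red drag pointer goes back to zero, and let the pedal come up again. Then grip the tall gauge block, hold it upright just clear of the gauge's base plate, in line with the brass plunger, and push its end against the plunger until the block meets the steel nose; finish while still gripping the block and pushing it firmly and squarely against the nose, so that the reading can be taken. Leave the other parts where they lie.

Things in the scene. Friction and masses are not known exactly. Their poses are not given: they have to be found in the camera images.
- fixture: the length gauge, fixed to the desk: a grey base plate 200 x 160 x 12 mm. Origin at the centre of its underside; its x axis is the pushing direction (from the free plate towards the nose, roughly away from the robot), y to the left, z up. A flush steel strip 20 mm wide in the plate marks the pushing line at y = +40 mm, from x = -92 mm to x = +10 mm, where the nose stands; the space over it is free. Nothing on the gauge is higher than 72 mm.
- stop: the hard stop: a steel nose 10 mm wide (along y) and 33 mm high, from 11 to 44 mm above the desk, in front of a blue housing 46 mm wide and 44 mm high, which begins 20 mm behind the nose's face. Part of the gauge; its origin and axes are those of the gauge
- stop_face (a point): the point on the flat front face of the steel nose where the plunger comes out, on the nose's middle line, 35 mm above the desk (23 mm above the base plate). The tall block does well with its centre about 5 mm below this point, which leaves its underside about 5 mm clear of the plate, and it may be up to 4 mm higher or lower than that. The brass plunger, 5 mm thick, stands 12 mm proud of it against the pushing direction. Axes as the gauge: x is the pushing direction
- plunger (a joint): travel of the sprung brass plunger in m: 0 out, 0.012 when its tip is flush with the nose. It takes about 3 N to start it and 7 N to bring it flush; it comes back when let go
- pointer (a joint): the red drag pointer in m: 0 at the zero mark, growing away from the robot, 0.0135 at most. The plunger drags it up with it one to one and it stays where left; the pedal drives it back to within about 1 mm of zero
- pedal (a joint): angle of the sprung pedal in rad: 0 up, 0.36 down on its stop. Pressed down at the pad it takes about 4.5 N to start and 8.5 N at the stop; it comes up again when let go
- pedal_pad (a point): centre of the top of the ribbed rubber pad of the pedal, 34 mm (along x) by 38 mm (along y), on the right-hand part of the gauge, about 62 mm above the desk when up. Up, the pad slopes 0.36 rad down away from the robot; pressed, it goes down about 29 mm and 9 mm towards the robot, and lies level
- block_center (a point): centre of the tall steel gauge block, 9 mm thick (its x axis) x 30 mm long (its y axis) x 25 mm high, 75 g, standing on the desk, its centre 12.5 mm up. Grip it across its 9 mm thickness; a grip about as high on it as the plunger keeps it from tipping when it is pushed; the ends of the 30 mm length are the measuring faces, one of which goes against the nose
- block: the same tall gauge block; origin at the centre of its underside, axes as told for its centre
- low_block: bystander: a low gauge block 10 x 30 x 10 mm, some 50 to 70 mm from an end of the tall one; leave alone
- bush: bystander: a turned steel bush, 22 mm wide, 18 mm high, some 60 to 70 mm from the other end of the tall block; leave alone
- vial: bystander: a clear vial with a red cap, 30 mm wide and 44 mm high, right of the gauge; leave alone

How it is judged:
By the outcome, as a careful person would: the job done as asked, in the order asked, and still so for the second after the job is handed in, while the arm keeps its last pose, push and grip.
It also fails if it takes over 67 s, if anything falls off the work surface, if the arm or the gripper's body presses on something with over 40 N, if the wrist force passes 120 N, or if a joint passes its speed limit or range.

ROBOT

A 6-joint arm with a two-finger parallel gripper is mounted at the origin on a cart in front of the work surface, level with it; the furniture and walls round the work are solid. World frame = base frame: x ahead of the robot, y to its left, z up, the work surface at z = 0. Lengths are in m, angles in degrees, forces in N, time in s.
With the tool pointing down it reaches from about 0.4 to 0.825 m from the base axis. Payload 7 kg.
Tool frame: the origin (TCP) lies at the very end of the fingers, on their centre line; the grasp point (between the pads) lies tcp_to_grasp behind it (tcp_to_grasp is the distance from the TCP to the grasp point, in m); x points along the fingers, y is the direction in which the jaws open and shut, and the axes are right-handed (so a half turn about x gives the same grasp; the last joint's range is limited). The gripper opens to 88 mm and grips with 3 to 60 N. Pads are 19 mm wide; open, the fingers measure 130 mm over their backs; the gripper's body (78 mm by 193 mm) begins 47 mm behind the grasp point.
Start: joints at [91.622, 20.546, 0.682, 0, -70.136, -16.507], TCP at [0.173, 0.652, 0.227] pointing down, gripper open.
Joint ranges: [-176.03, 176.03], [-82.01, 121.73], [-58.28, 71.71], [-173.87, 95.51], [-174.79, -0.11], [-173.66, 173.66]. Speed limits (degrees/s): [136.94, 136.94, 172.46, 180, 180, 180].

INTERFACE

Orientations are given as [roll, pitch, yaw] about the fixed x, y, z axes, in that order (R = Rz(yaw) Ry(pitch) Rx(roll)).
In Python, from plant import * gives the robot as it stands. The module is installed in compiled form; this text tells all that it offers.
- The arm moves only by the shell command python3 -m pendant 'ROWS'. ROWS is JSON, a list of rows, each an object with "claw": the finger opening in mm, from 0 to 87.6; "linear": the shift along the tool's x, y, z in mm, a list of three; "twist": the turn about the tool's x in rad. In form: [{"claw": claw, "linear": [tx, ty, tz], "twist": twist}, ...]. A call has exactly 10 rows; each row shifts and turns the commanded pose from where the row before left it, along the tool's axes as they then stand; what a row does not reach is not made up. A row lasts 1/12 s, in which the tool goes at most 41.7 mm and 7.16 degrees, less where a joint would pass 70% of its speed; a pose out of reach is approached as far as the arm can. A call with a gripper value outside its range is refused whole. The fingers move at their own pace and stop on an object; the grip force is fixed at half the most. Time passes only in rows, so rows that do not move let the fingers close, or fill a call up. It gives the time, the measured TCP pose, the force and the opening at its end, in the units of the state.
- get_obs(): the state, without advancing time (a new reading comes with each control period).
- snapshot(name): name is "scene" or "top" or "wrist"; returns (picture, depth): 400x640x3 uint8, red, green, blue; 400x640 float32, m along the optical axis (not along the pixel's ray), 0 where there is no reading.
- camera_params(name): a dict with "fx", "fy", "cx", "cy" (pixels), "rvec" (rotation vector, rad) and "tvec" (3), from world to camera coordinates, as OpenCV has them. Camera axes: x right, y down, z forward; pixel columns grow to the right and rows downward; lengths in m; the calibration is good to about 2 mm. The wrist camera is an equidistant fisheye: a pixel r from the principal point sees the ray r / f radians off the axis. A picture is of the moment at which its call begins: read the wrist's pose just before it. camera_params takes no time and is no camera call; for the wrist camera it gives the pose at the moment of the call.
- close_job(): hands the job in, once; it reports no verdict.
Trained networks look in the newest picture that a camera, given by its name, has taken for a name from the list of things; names that differ only in an ending like _2 or _b are one class to them, and where a whole thing is asked for, a point or a joint stands for the part that bears it (a point fixed in the world has none). Each returns a list of dicts, best first, with "confidence" (0 to 1); they miss things now and then, are a little off and sometimes report something else, mostly with a low value. They report only what shows in the picture. A call takes as long as a camera call.
- boxes_of(camera, target): "xy" ([column, row] in pixels, amid what is visible of it).
The state is a dict: "clock": time; "joint_pos": joint angles; "qvel": joint speeds; "tau": joint torques, N m; "tool_pos": TCP position; "orientation": TCP orientation; "force": force on the tool from outside, world axes, zero at the start; "moment": the same for the moment, N m; "opening": finger opening in m.
Only numpy, scipy, OpenCV 4.12 (cv2) and the standard library are available. Lean on these libraries where they do the work, as an engineer would, in place of code of your own. Each camera call takes 0.05 s, during which the arm holds its last target. There are 200 camera calls.

## Working session

There is one attempt and no reset: what is moved stays moved. The work goes in short steps, Python scripts to look and compute and a shell command to move; the robot and the scene stay as the last step left them, time stands still between calls to the robot, and variables do not carry over. Pictures are saved under pics/ and viewed, about 8 in all and at most 12, crops included, and the job is handed in when it is done.

```bash
mkdir -p pics; cat > h.py <<'E'
from plant import *
import numpy as np, cv2
from scipy.spatial.transform import Rotation as R
def cam(n):
    p=camera_params(n); M=R.from_rotvec(np.ravel(p["rvec"])).as_matrix(); return p,M,np.ravel(p["tvec"])
def ray(n,u,v,p):
    x=(u-p["cx"])/p["fx"]; y=(v-p["cy"])/p["fy"]
    if n=="wrist":
        r=np.hypot(x,y); s=np.sin(r)/max(r,1e-9); return np.array([x*s,y*s,np.cos(r)])
    return np.array([x,y,1.])
def atz(n,u,v,z,c=None):
    p,M,t=c or cam(n); o=-M.T@t; d=M.T@ray(n,u,v,p); return o+d*(z-o[2])/d[2]
def bydepth(n,u,v,d,c=None):
    p,M,t=c or cam(n); r=ray(n,u,v,p); return M.T@(r*d/r[2]-t)
E
python3 - <<'E'
from h import *
print(get_obs())
for n in ["top","scene","wrist"]:
    c=cam(n); im,d=snapshot(n); cv2.imwrite(f"pics/{n}0.png",im[:,:,::-1]); np.save(f"pics/{n}0.npy",d)
    print(n,{k:np.round(v,3) for k,v in c[0].items()}, "pos",-c[1].T@c[2])
    for t in ["fixture","stop_face","pedal_pad","block","low_block","bush","vial"]:
        for b in boxes_of(n,t)[:2]:
            u,v=b["xy"]; dd=d[int(v),int(u)]
            print(t,np.round([u,v,b["confidence"]],2),np.round(bydepth(n,u,v,dd,c),3))
E
```

```text
{'clock': 0.0, 'joint_pos': array([ 9.16219375e+01,  2.05902116e+01,  6.32312228e-01, -1.95290563e-02,
       -7.01348106e+01, -1.65080793e+01]), 'qvel': array([-0.0295779 , -0.06306749,  0.07295056,  0.1354286 ,  0.07083619,
        0.17699481]), 'tau': array([-2.41434309e-04, -5.82713091e+01,  2.93050611e+01,  6.99747384e+00,
        6.82278143e-03, -1.51419463e-04]), 'tool_pos': array([0.1732977 , 0.65186185, 0.22562725]), 'orientation': array([ 95.3087089 ,  89.90548922, -99.5840839 ]), 'force': array([-0.59165441, -0.04354462, -0.54785765]), 'moment': array([-0.00849895, -0.02100766, -0.02958273]), 'opening': 0.08765333660206474}
top {'fx': np.float64(450.904), 'fy': np.float64(450.904), 'cx': np.float64(320.749), 'cy': np.float64(199.739), 'rvec': array([ 2.138, -2.154,  0.101]), 'tvec': array([0.059, 0.551, 1.226])} pos [0.39903608 0.02123528 1.28516073]
fixture [366.8  183.8    0.67] [ 0.598 -0.076  0.014]
stop_face [353.1  170.3    0.71] [ 0.633 -0.036  0.04 ]
pedal_pad [382.5  180.7    0.69] [ 0.599 -0.115  0.064]
block [258.3 219.3   0.5] [0.499 0.231 0.024]
bush [284.5  2
[... 229 characters left out ...]
 pos [ 0.04144605 -0.53645832  0.51021012]
fixture [372.9  228.5    0.97] [ 0.593 -0.09   0.01 ]
stop_face [371.4  202.6    0.68] [ 0.63  -0.05   0.042]
stop_face [397.2  215.     0.56] [ 0.635 -0.119  0.04 ]
pedal_pad [397.1  214.6    0.87] [ 0.653 -0.105  0.027]
block [392.6  213.9    0.57] [ 0.67  -0.081  0.009]
block [253.8  189.6    0.46] [0.499 0.226 0.009]
bush [268.1  200.4    0.42] [0.492 0.154 0.012]
vial [378.5  288.2    0.78] [ 0.438 -0.236  0.041]
wrist {'fx': np.float64(309.707), 'fy': np.float64(309.707), 'cx': np.float64(319.659), 'cy': np.float64(202.333), 'rvec': array([-1.814,  2.359,  0.295]), 'tvec': array([ 0.676, -0.031,  0.389])} pos [0.2370665  0.63671185 0.38417384]
```

```bash
python3 - <<'E'
import cv2
a=cv2.imread("pics/top0.png")[125:260,225:425]
cv2.imwrite("pics/c1.png",cv2.resize(a,None,fx=4,fy=4,interpolation=cv2.INTER_CUBIC))
E
```

```text
(no output)
```

View pics/c1.png

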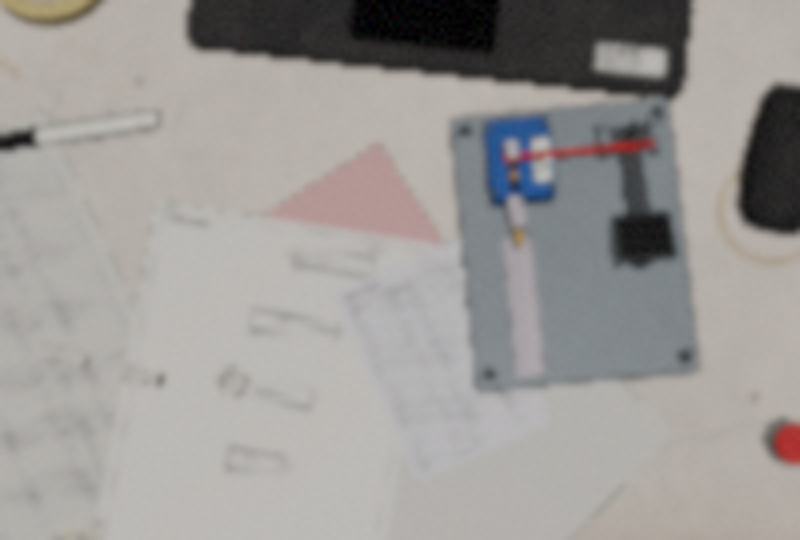

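The top view shows the gauge at crop x 450-700, y 100-390. The steel strip and brass tip are at about (518,240), the pad at (642,238), the red pointer is advanced, and the small steel parts are faint near (133-300,376). Next I'll look from the wrist above the parts.

```bash
cat >> h.py <<'E'
def tool(): 
    o=get_obs(); return o, R.from_euler("xyz",o["orientation"],degrees=True).as_matrix()
def go(p,ydir=None):
    """remaining shift in tool mm (current axes), and twist rad to bring tool y to world-angle ydir (deg, mod 180)"""
    o,M=tool(); d=M.T@(np.array(p)-o["tool_pos"])*1000
    a=np.degrees(np.arctan2(M[1,1],M[0,1])); tw=None
    if ydir is not None:
        # x down: positive twist about tool x turns y clockwise seen from above
        w=(a-ydir+90)%180-90; tw=np.radians(w)
    print("tcp",o["tool_pos"].round(4),"yang",round(a,2),"shift",d.round(1),"twist",tw,"j6",o["joint_pos"][5].round(1),"F",o["force"].round(1),"t",o["clock"],"open",o["opening"])
E
python3 - <<'E'
from h import *
o,M=tool(); print(M.round(3)); c=cam("wrist"); print("cam in tool",M.T@(-c[1].T@c[2]-o["tool_pos"]), (c[1]@M).round(3))
go([0.47,0.25,0.2256],90)
E
```

```text
[[ 0.    -0.257 -0.966]
 [ 0.    -0.966  0.257]
 [-1.    -0.    -0.   ]]
cam in tool [-0.15757463 -0.00126857 -0.06551522] [[-0.     1.     0.   ]
 [-0.246 -0.     0.969]
 [ 0.969  0.     0.246]]
tcp [0.1734 0.6523 0.2266] yang -104.89 shift [   1.   312.6 -390. ] twist -0.2598096321391024 j6 -16.5 F [-0.9  0.6 -0.3] t 1.2 open 0.08744083063429839
```

```bash
python3 -m pendant '[{"claw":87,"linear":[0,20.7,-26],"twist":0},{"claw":87,"linear":[0,20.7,-26],"twist":0},{"claw":87,"linear":[0,20.7,-26],"twist":0},{"claw":87,"linear":[0,20.7,-26],"twist":0},{"claw":87,"linear":[0,20.7,-26],"twist":0},{"claw":87,"linear":[0,20.7,-26],"twist":0},{"claw":87,"linear":[0,20.7,-26],"twist":0},{"claw":87,"linear":[0,20.7,-26],"twist":0},{"claw":87,"linear":[0,20.7,-26],"twist":0},{"claw":87,"linear":[0,20.7,-26],"twist":0}]'
python3 -m pendant '[{"claw":87,"linear":[0,20.7,-26],"twist":0},{"claw":87,"linear":[0,20.7,-26],"twist":0},{"claw":87,"linear":[0,20.7,-26],"twist":0},{"claw":87,"linear":[0,20.7,-26],"twist":0},{"claw":87,"linear":[0,20.7,-26],"twist":0},{"claw":87,"linear":[0,0,0],"twist":-0.087},{"claw":87,"linear":[0,0,0],"twist":-0.087},{"claw":87,"linear":[0,0,0],"twist":-0.086},{"claw":87,"linear":[0,0,0],"twist":0},{"claw":87,"linear":[0,0,0],"twist":0}]'
python3 - <<'E'
from h import *
go([0.47,0.25,0.2256],90)
n="wrist"; c=cam(n); im,d=snapshot(n); cv2.imwrite(f"pics/w1.png",im[:,:,::-1]); np.save(f"pics/w1.npy",d); import pickle; pickle.dump(c,open("pics/w1.pkl","wb"))
for t in ["block","low_block","bush"]:
    for b in boxes_of(n,t)[:3]:
        u,v=b["xy"]; dd=d[int(v),int(u)]
        print(t,np.round([u,v,b["confidence"]],2),np.round(bydepth(n,u,v,dd,c),3))
E
```

```text
clock: 2.03
tool_pos: [0.3722, 0.3841, 0.2269]
orientation: [-101.8, 90.0, 63.3]
force: [0.4, 0.6, 0.1]
opening: 0.0869
clock: 2.87
tool_pos: [0.4706, 0.252, 0.2267]
orientation: [-128.3, 90.0, 51.6]
force: [-1.0, -0.3, -0.0]
opening: 0.087
tcp [0.4706 0.252  0.2267] yang -90.15 shift [1.1 2.  0.6] twist -0.0026036127188370623 j6 40.6 F [-1.  -0.3 -0. ] t 2.8667 open 0.0869751611733393
block [338.7  155.4    0.59] [0.501 0.231 0.025]
low_block [298.2  140.8    0.77] [0.518 0.279 0.011]
bush [388.3  154.8    0.57] [0.502 0.17  0.016]
```

View pics/w1.png

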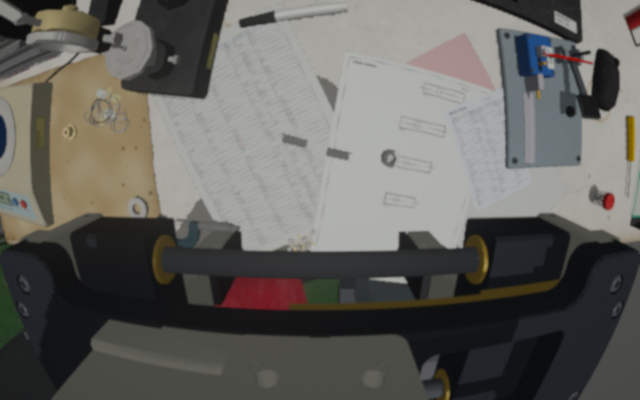

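The wrist view shows the tall block at (339,155), the low block at (295,140), the bush at (388,157), and the gauge at upper right (500-580,30-165). Next I move over the gauge.

```bash
python3 -m pendant '[{"claw":40,"linear":[0,33,-3],"twist":0},{"claw":40,"linear":[0,33,-3],"twist":0},{"claw":40,"linear":[0,33,-3],"twist":0},{"claw":0,"linear":[0,33,-3],"twist":0},{"claw":0,"linear":[0,33,-3],"twist":0},{"claw":0,"linear":[0,33,-3],"twist":0},{"claw":0,"linear":[0,33,-3],"twist":0},{"claw":0,"linear":[0,33,-3],"twist":0},{"claw":0,"linear":[0,33,-3],"twist":0},{"claw":0,"linear":[0,33,-3],"twist":0}]'
python3 - <<'E'
from h import *
import plant; print([k for k in dir(plant) if not k.startswith("_")], getattr(plant,"tcp_to_grasp",None))
go([0.5,-0.08,0.2256],90)
n="wrist"; c=cam(n); im,d=snapshot(n); cv2.imwrite(f"pics/w2.png",im[:,:,::-1]); np.save(f"pics/w2.npy",d); import pickle; pickle.dump(c,open("pics/w2.pkl","wb"))
for t in ["fixture","stop_face","pedal_pad"]:
    for b in boxes_of(n,t)[:2]:
        u,v=b["xy"]; dd=d[int(v),int(u)]
        print(t,np.round([u,v,b["confidence"]],2),np.round(bydepth(n,u,v,dd,c),3))
cv2.imwrite("pics/w2c.png",cv2.resize(im[40:240,180:440,::-1],None,fx=3,fy=3,interpolation=cv2.INTER_CUBIC))
E
```

```text
clock: 3.9
tool_pos: [0.5006, -0.0793, 0.2269]
orientation: [-175.4, 90.0, 4.6]
force: [0.0, -0.3, -0.0]
opening: 0.0259
['PlanningError', 'boxes_of', 'camera_params', 'close_job', 'get_obs', 'snapshot', 'tcp_to_grasp'] 0.0188
tcp [ 0.5006 -0.0793  0.2269] yang -90.02 shift [1.3 0.7 0.6] twist -0.0003249025071974219 j6 76.7 F [ 0.  -0.3 -0. ] t 3.9 open 0.02586058966440184
fixture [318.7  105.2    0.65] [ 0.591 -0.077  0.01 ]
stop_face [286.2   60.3    0.71] [ 0.64  -0.042  0.043]
pedal_pad [360.7   90.7    0.94] [ 0.604 -0.121  0.058]
```

View pics/w2c.png

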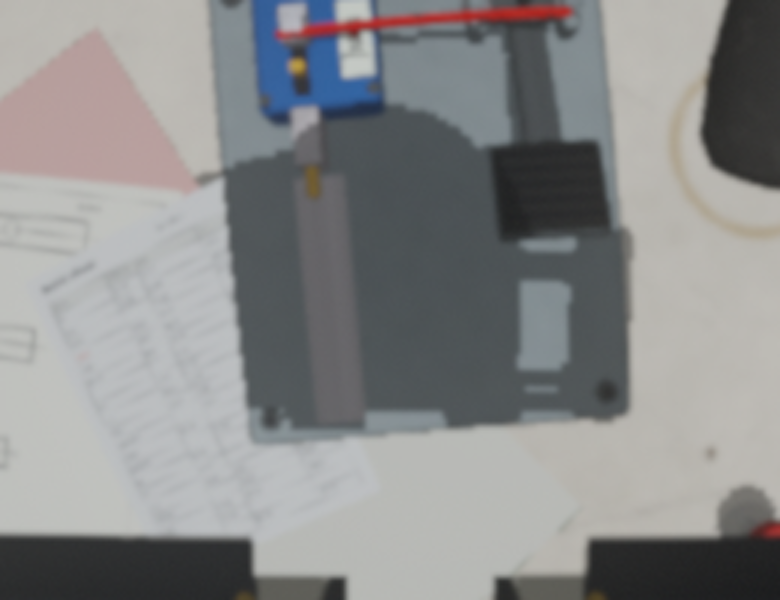

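```bash
python3 - <<'E'
from h import *
import pickle
c=pickle.load(open("pics/w2.pkl","rb")); d=np.load("pics/w2.npy")
P=lambda x,y,z: atz("wrist",180+x/3,40+y/3,z,c)
L={}
for k,(x,y,z) in dict(nl=(253,440,.012),nr=(628,410,.012),padnl=(503,241,.068),padnr=(610,228,.068),padfr=(598,140,.056),padfl=(489,150,.056),padc=(550,190,.062),sNL=(317,424,.012),sNR=(364,418,.012),sFL=(296,178,.012),sFR=(343,174,.012),tip=(313,198,.035),noseL=(293,161,.044),noseR=(322,164,.044),eR=(604,60,.012),eL=(219,60,.012)).items():
    L[k]=P(x,y,z); u,v=180+x/3,40+y/3; print(k,L[k].round(4),"depthpt",bydepth("wrist",u,v,d[int(round(v)),int(round(u))],c).round(3))
ang=lambda a,b: np.degrees(np.arctan2(*(L[b]-L[a])[[1,0]]))
print("yaw strip",ang("sNL","sFL"),ang("sNR","sFR"),"near edge",ang("nr","nl")-90,"R",ang("nr","eR"),"L",ang("nl","eL"))
print("near len",np.linalg.norm(L["nl"]-L["nr"]),"strip w",np.linalg.norm(L["sNL"]-L["sNR"]))
# top camera check: plate corners crop/4
cc=cam("top"); 
T=[atz("top",225+x/4,125+y/4,.012,cc) for x,y in [(455,120),(665,97),(697,368),(478,388)]]
print(np.round(T,4),"centre",np.mean(T,0), "pad",atz("top",225+642/4,125+238/4,.062,cc))
E
```

```text
nl [ 0.492  -0.0095  0.012 ] depthpt [ 0.492 -0.009  0.01 ]
nr [ 0.5047 -0.1643  0.012 ] depthpt [ 0.503 -0.167 -0.001]
padnl [ 0.5718 -0.1064  0.068 ] depthpt [ 0.572 -0.107  0.061]
padnr [ 0.5772 -0.1432  0.068 ] depthpt [ 0.577 -0.144  0.064]
padfr [ 0.6092 -0.1412  0.056 ] depthpt [ 0.609 -0.141  0.056]
padfl [ 0.6043 -0.1025  0.056 ] depthpt [ 0.605 -0.103  0.052]
padc [ 0.59   -0.1232  0.062 ] depthpt [ 0.59  -0.123  0.062]
sNL [ 0.4985 -0.0364  0.012 ] depthpt [ 0.498 -0.036  0.01 ]
sNR [ 0.5009 -0.0557  0.012 ] depthpt [ 0.501 -0.056  0.012]
sFL [ 0.5985 -0.0292  0.012 ] depthpt [ 0.598 -0.029  0.013]
sFR [ 0.5997 -0.048   0.012 ] depthpt [ 0.6   -0.048  0.01 ]
tip [ 0.5888 -0.0386  0.035 ] depthpt [ 0.59  -0.036  0.014]
noseL [ 0.6021 -0.0324  0.044 ] depthpt [ 0.602 -0.032  0.043]
noseR [ 0.6007 -0.043   0.044 ] depthpt [ 0.602 -0.042  0.034]
eR [ 0.6485 -0.1523  0.012 ] depthpt [ 0.649 -0.153  0.01 ]
eL [0.649  0.0022 0.012 ] depthpt [0.649 0.003 0.011]
yaw strip 4.0641242945764695 4.420371317760348 near edge 4.686768913031202 R 4.783643923420612 L 4.27434553014429
near len 0.15536850124626883 strip w 0.019456543479280098
[[ 0.6834  0.0028  0.012 ]
 [ 0.6983 -0.1481  0.012 ]
 [ 0.5031 -0.1657  0.012 ]
 [ 0.4902 -0.0113  0.012 ]] centre [ 0.59374279 -0.08058674  0.012     ] pad [ 0.5883809  -0.12332367  0.062     ]
```

```bash
python3 -m pendant '[{"claw":0,"linear":[0,7.5,-13.9],"twist":0},{"claw":0,"linear":[0,7.5,-13.9],"twist":0},{"claw":0,"linear":[0,7.5,-13.9],"twist":0},{"claw":0,"linear":[10,7.5,-13.9],"twist":0},{"claw":0,"linear":[25,7.5,-13.9],"twist":0},{"claw":0,"linear":[30,7.5,-13.9],"twist":0},{"claw":0,"linear":[30,0,0],"twist":-0.077},{"claw":0,"linear":[30,0,0],"twist":0},{"claw":0,"linear":[20,0,0],"twist":0},{"claw":0,"linear":[0,0,0],"twist":0}]'
python3 - <<'E'
from h import *
go([0.584,-0.1235,0.031],94.4)
E
```

```text
clock: 4.93
tool_pos: [0.5811, -0.1215, 0.0769]
orientation: [-5.2, 89.5, 179.2]
force: [-1.0, -0.4, -1.5]
opening: 0.0003
tcp [ 0.5811 -0.1215  0.0769] yang -85.56 shift [45.8  2.3 -3.1] twist 0.0006192594220850232 j6 87.5 F [-1.  -0.4 -1.5] t 4.9333 open 0.0002765542882594495
```

```bash
python3 -m pendant '[{"claw":0,"linear":[6,2,-3],"twist":0},{"claw":0,"linear":[6,0,0],"twist":0},{"claw":0,"linear":[5,0,0],"twist":0},{"claw":0,"linear":[5,0,0],"twist":0},{"claw":0,"linear":[5,0,0],"twist":0},{"claw":0,"linear":[5,0,0],"twist":0},{"claw":0,"linear":[4,0,0],"twist":0},{"claw":0,"linear":[4,0,0],"twist":0},{"claw":0,"linear":[2,0,0],"twist":0},{"claw":0,"linear":[0,0,0],"twist":0}]'
python3 - <<'E'
from h import *
o,M=tool(); go([0.584,-0.1235,0.031],94.4)
E
```

```text
clock: 5.77
tool_pos: [0.5863, -0.1249, 0.0401]
orientation: [9.0, 89.9, -166.6]
force: [-5.1, 0.5, 8.4]
opening: 0.0008
tcp [ 0.5863 -0.1249  0.0401] yang -85.59 shift [ 9.1 -1.6  2.2] twist 0.00014248332606593735 j6 87.8 F [-5.1  0.5  8.4] t 5.7667 open 0.0007500070977648778
```

```bash
python3 -m pendant '[{"claw":0,"linear":[2,0,0],"twist":0},{"claw":0,"linear":[2,0,0],"twist":0},{"claw":0,"linear":[2,0,0],"twist":0},{"claw":0,"linear":[0,0,0],"twist":0},{"claw":0,"linear":[0,0,0],"twist":0},{"claw":0,"linear":[0,0,0],"twist":0},{"claw":0,"linear":[0,0,0],"twist":0},{"claw":0,"linear":[0,0,0],"twist":0},{"claw":0,"linear":[0,0,0],"twist":0},{"claw":0,"linear":[0,0,0],"twist":0}]'
python3 -m pendant '[{"claw":0,"linear":[1,0,0],"twist":0},{"claw":0,"linear":[1,0,0],"twist":0},{"claw":0,"linear":[1,0,0],"twist":0},{"claw":0,"linear":[0,0,0],"twist":0},{"claw":0,"linear":[0,0,0],"twist":0},{"claw":0,"linear":[0,0,0],"twist":0},{"claw":0,"linear":[0,0,0],"twist":0},{"claw":0,"linear":[0,0,0],"twist":0},{"claw":0,"linear":[0,0,0],"twist":0},{"claw":0,"linear":[0,0,0],"twist":0}]'
```

```text
clock: 6.6
tool_pos: [0.5858, -0.1251, 0.0345]
orientation: [5.2, 89.9, -170.4]
force: [-6.5, -0.6, 8.0]
opening: 0.0004
clock: 7.43
tool_pos: [0.5859, -0.1251, 0.0329]
orientation: [24.3, 89.9, -151.3]
force: [-11.7, 1.1, 20.1]
opening: -0.0
```

```bash
python3 -m pendant '[{"claw":0,"linear":[-5,0,0],"twist":0},{"claw":0,"linear":[-8,0,0],"twist":0},{"claw":0,"linear":[-12,0,0],"twist":0},{"claw":0,"linear":[-25,0,0],"twist":0},{"claw":0,"linear":[-30,0,0],"twist":0},{"claw":20,"linear":[-30,0,8],"twist":0},{"claw":40,"linear":[-30,0,15],"twist":0},{"claw":40,"linear":[-30,0,20],"twist":0},{"claw":40,"linear":[0,0,20],"twist":0},{"claw":40,"linear":[0,0,15],"twist":0}]'
python3 - <<'E'
from h import *
n="wrist"; c=cam(n); im,d=snapshot(n); import pickle; pickle.dump(c,open("pics/w3.pkl","wb")); np.save("pics/w3.npy",d)
cv2.imwrite("pics/w3c.png",cv2.resize(im[20:190,220:440,::-1],None,fx=3.5,fy=3.5,interpolation=cv2.INTER_CUBIC))
go([0.44,0.225,0.15],78)
E
```

```text
clock: 8.27
tool_pos: [0.5094, -0.1307, 0.2034]
orientation: [-177.5, 89.7, 6.9]
force: [-0.5, -0.3, -1.2]
opening: 0.0282
tcp [ 0.5064 -0.1308  0.2024] yang -85.63 shift [  52.6 -359.8   39.3] twist 0.2856815475494023 j6 87.4 F [-4.4  1.3 -2.1] t 8.3167 open 0.03228144081697126
```

View pics/w3c.png

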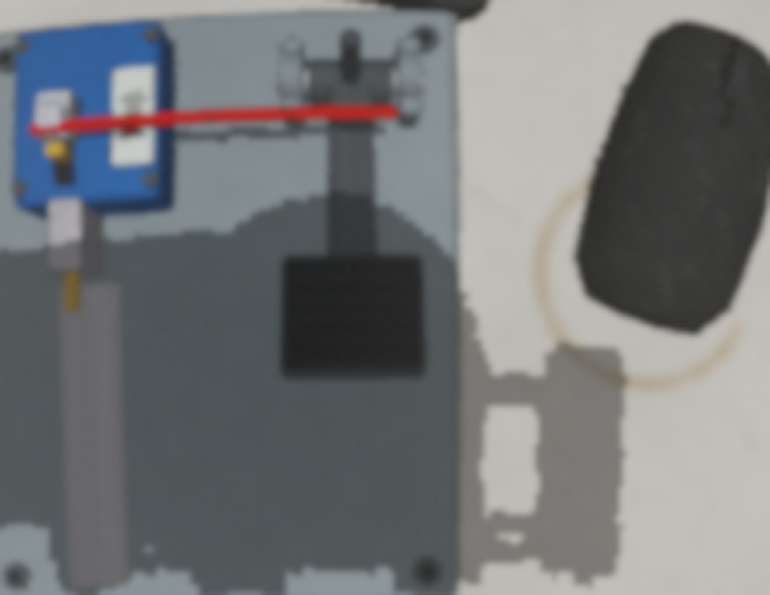

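The pedal is back up, and the pointer's left end has moved toward the robot by about 5 px (now crop y≈130, with the brass dog at 150). Pressing ended at z = 33 mm with 20 N, so it reached the stop. Next is the block.

```bash
python3 -m pendant '[{"claw":40,"linear":[0,-33.5,-1],"twist":0},{"claw":40,"linear":[0,-33.5,-1],"twist":0},{"claw":40,"linear":[0,-33.5,-1],"twist":0},{"claw":40,"linear":[0,-33.5,-1],"twist":0},{"claw":40,"linear":[0,-33.5,-1],"twist":0},{"claw":40,"linear":[0,-33.5,-1],"twist":0},{"claw":40,"linear":[0,-33.5,-1],"twist":0},{"claw":40,"linear":[0,-33.5,-1],"twist":0},{"claw":40,"linear":[0,-33.5,-1],"twist":0},{"claw":40,"linear":[0,0,0],"twist":-0.12}]'
python3 -m pendant '[{"claw":40,"linear":[6,0,0],"twist":-0.12},{"claw":40,"linear":[6,0,0],"twist":-0.12},{"claw":40,"linear":[6,0,0],"twist":-0.12},{"claw":40,"linear":[6,0,0],"twist":-0.12},{"claw":40,"linear":[6,0,0],"twist":-0.12},{"claw":40,"linear":[6,0,0],"twist":-0.12},{"claw":40,"linear":[6,0,0],"twist":-0.12},{"claw":40,"linear":[0,0,0],"twist":-0.12},{"claw":40,"linear":[0,0,0],"twist":-0.117},{"claw":40,"linear":[0,0,0],"twist":0}]'
python3 - <<'E'
from h import *
n="wrist"; c=cam(n); im,d=snapshot(n); import pickle; pickle.dump(c,open("pics/w4.pkl","wb")); np.save("pics/w4.npy",d); cv2.imwrite("pics/w4.png",im[:,:,::-1])
go([0.5,0.23,0.15],-17)
for t in ["block","low_block","bush"]:
    for b in boxes_of(n,t)[:2]:
        u,v=b["xy"]; dd=d[int(v),int(u)]
        print(t,np.round([u,v,b["confidence"]],2),np.round(bydepth(n,u,v,dd,c),3))
cv2.imwrite("pics/w4c.png",cv2.resize(im[70:250,240:440,::-1],None,fx=3,fy=3,interpolation=cv2.INTER_CUBIC))
E
```

```text
clock: 9.15
tool_pos: [0.4956, 0.1753, 0.201]
orientation: [-149.4, 89.9, 41.8]
force: [0.1, 0.1, 0.1]
opening: 0.0403
clock: 9.98
tool_pos: [0.4952, 0.1707, 0.1588]
orientation: [148.3, 90.0, 41.6]
force: [-0.0, -0.3, 0.1]
opening: 0.0405
tcp [0.4953 0.1707 0.1588] yang -17.12 shift [  8.9 -12.9 -58. ] twist -0.002010527815592775 j6 122.4 F [-0.3  0.4  0.7] t 10.0333 open 0.039713585860223596
block [311.6 133.1   0.5] [0.505 0.23  0.024]
low_block [309.3   80.1    0.82] [0.517 0.281 0.011]
bush [324.   196.7    0.59] [0.497 0.163 0.001]
```

View pics/w4c.png

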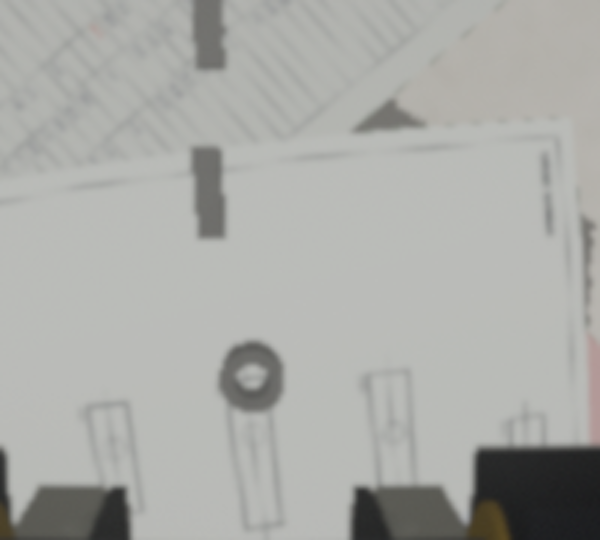

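The tall block sits at crop (192-225, 148-237), nearly aligned with the image. The low block is above it and the bush below. I'll fit it.

```bash
python3 - <<'E'
from h import *
import pickle
c=pickle.load(open("pics/w4.pkl","rb")); im=cv2.imread("pics/w4.png"); d=np.load("pics/w4.npy")
g=cv2.cvtColor(im,cv2.COLOR_BGR2GRAY); sub=np.zeros_like(g); sub[108:155,295:322]=(g[108:155,295:322]<150)
n,lab,st,ce=cv2.connectedComponentsWithStats(sub); k=1+np.argmax(st[1:,4]); vs,us=np.where(lab==k)
W=np.array([bydepth("wrist",u,v,d[v,u],c) for u,v in zip(us,vs)]); print(st[k],np.median(W[:,2]),np.percentile(W[:,2],[5,25,75,95]).round(4))
T=np.array([atz("wrist",u,v,.025,c) for u,v in zip(us,vs)])
r=cv2.minAreaRect((T[:,:2]*1000).astype(np.float32)); print("rect",r)
P=lambda x,y: atz("wrist",240+x/3,70+y/3,.025,c)
q=[P(192,148),P(220,148),P(225,237),P(198,237)]; print(np.round(q,4))
a=(q[0]+q[1])/2-(q[2]+q[3])/2; ctr=np.mean(q,0); ang=np.degrees(np.arctan2(a[1],a[0])); print("ctr",ctr,"len",np.linalg.norm(a),"long ang",ang)
pc=np.linalg.svd(T[:,:2]-T[:,:2].mean(0))[2][0]; print("pca",np.degrees(np.arctan2(pc[1],pc[0]))%180,T.mean(0))
go([ctr[0],ctr[1],0.0],ang-90)
E
```

```text
[304 119  11  31 287] 0.024390979550148684 [0.0229 0.0238 0.0249 0.0256]
rect ((502.47845458984375, 230.281494140625), (28.549259185791016, 8.873559951782227), 76.97994232177734)
[[0.5018 0.2448 0.025 ]
 [0.5102 0.2422 0.025 ]
 [0.5036 0.215  0.025 ]
 [0.4955 0.2175 0.025 ]]
ctr [0.5027547  0.22985247 0.025     ] len 0.02802220946270199 long ang 76.62232666114025
pca 77.35171448973338 [0.50259534 0.23069938 0.025     ]
tcp [0.4952 0.1707 0.1588] yang -17.19 shift [158.8 -10.3 -58.7] twist -0.0665837567955628 j6 122.3 F [ 0.4  0.1 -0.5] t 10.1833 open 0.03974435813523745
```

```bash
python3 -m pendant '[{"claw":40,"linear":[0,0,0],"twist":-0.073},{"claw":40,"linear":[0,-2,-20],"twist":0},{"claw":40,"linear":[0,-2,-20],"twist":0},{"claw":40,"linear":[0,-2.2,-19.6],"twist":0},{"claw":40,"linear":[30,0,0],"twist":0},{"claw":40,"linear":[30,0,0],"twist":0},{"claw":40,"linear":[30,0,0],"twist":0},{"claw":40,"linear":[25,0,0],"twist":0},{"claw":40,"linear":[10,0,0],"twist":0},{"claw":40,"linear":[0,0,0],"twist":0}]'
python3 - <<'E'
from h import *
go([.5026,.2302,.0018],-13)
E
```

```text
clock: 11.02
tool_pos: [0.5011, 0.2293, 0.0312]
orientation: [-34.8, 89.7, -137.7]
force: [-0.3, -0.8, 0.1]
opening: 0.0401
tcp [0.5011 0.2293 0.0312] yang -12.87 shift [29.4  1.4 -1.3] twist 0.0022296934345908044 j6 122.2 F [-0.3 -0.8  0.1] t 11.0167 open 0.04006524714805897
```

```bash
python3 -m pendant '[{"claw":40,"linear":[8,1,-1],"twist":0},{"claw":40,"linear":[8,0,0],"twist":0},{"claw":40,"linear":[7,0,0],"twist":0},{"claw":40,"linear":[3,0,0],"twist":0},{"claw":40,"linear":[0,0,0],"twist":0},{"claw":40,"linear":[0,0,0],"twist":0},{"claw":40,"linear":[0,0,0],"twist":0},{"claw":40,"linear":[0,0,0],"twist":0},{"claw":40,"linear":[0,0,0],"twist":0},{"claw":40,"linear":[0,0,0],"twist":0}]'
python3 - <<'E'
from h import *
go([.5026,.2302,.0018],-13)
E
```

```text
clock: 11.85
tool_pos: [0.5036, 0.231, 0.0078]
orientation: [145.6, 90.0, 42.8]
force: [0.2, 0.5, 0.6]
opening: 0.0398
tcp [0.5036 0.231  0.0078] yang -12.81 shift [ 6.  -0.8  1. ] twist 0.003256630069839215 j6 122.3 F [0.2 0.5 0.6] t 11.85 open 0.0398098372439091
```

```bash
python3 -m pendant '[{"claw":40,"linear":[3,-0.7,0.8],"twist":0},{"claw":40,"linear":[2.5,0,0],"twist":0},{"claw":40,"linear":[0,0,0],"twist":0},{"claw":20,"linear":[0,0,0],"twist":0},{"claw":14,"linear":[0,0,0],"twist":0},{"claw":8,"linear":[0,0,0],"twist":0},{"claw":4,"linear":[0,0,0],"twist":0},{"claw":4,"linear":[0,0,0],"twist":0},{"claw":4,"linear":[0,0,0],"twist":0},{"claw":4,"linear":[0,0,0],"twist":0}]'
python3 -m pendant '[{"claw":4,"linear":[0,0,0],"twist":0},{"claw":4,"linear":[0,0,0],"twist":0},{"claw":4,"linear":[0,0,0],"twist":0},{"claw":4,"linear":[-3,0,0],"twist":0},{"claw":4,"linear":[-5,0,0],"twist":0},{"claw":4,"linear":[-10,0,0],"twist":0},{"claw":4,"linear":[-20,0,0],"twist":0},{"claw":4,"linear":[-30,0,0],"twist":0},{"claw":4,"linear":[-30,0,0],"twist":0},{"claw":4,"linear":[0,0,0],"twist":0}]'
```

```text
clock: 12.68
tool_pos: [0.5027, 0.2303, 0.0021]
orientation: [139.7, 90.0, 36.9]
force: [0.7, -1.2, -0.2]
opening: 0.009
clock: 13.52
tool_pos: [0.5057, 0.2324, 0.1069]
orientation: [137.9, 89.4, 35.1]
force: [0.7, 0.3, -0.1]
opening: 0.0085
```

```bash
python3 -m pendant '[{"claw":4,"linear":[0,11.1,28.8],"twist":0},{"claw":4,"linear":[0,11.1,28.8],"twist":0},{"claw":4,"linear":[0,11.1,28.8],"twist":0},{"claw":4,"linear":[0,11.1,28.8],"twist":0},{"claw":4,"linear":[0,11.1,28.8],"twist":0},{"claw":4,"linear":[0,11.1,28.8],"twist":0},{"claw":4,"linear":[0,11.1,28.8],"twist":0},{"claw":4,"linear":[0,11.1,28.8],"twist":0},{"claw":4,"linear":[0,11.1,28.8],"twist":0},{"claw":4,"linear":[0,0,0],"twist":0.117}]'
python3 -m pendant '[{"claw":4,"linear":[0,0,0],"twist":0.115},{"claw":4,"linear":[0,0,0],"twist":0.115},{"claw":4,"linear":[0,0,0],"twist":0.115},{"claw":4,"linear":[0,0,0],"twist":0.115},{"claw":4,"linear":[0,0,0],"twist":0.115},{"claw":4,"linear":[0,0,0],"twist":0.115},{"claw":4,"linear":[0,0,0],"twist":0.115},{"claw":4,"linear":[0,0,0],"twist":0.115},{"claw":4,"linear":[0,0,0],"twist":0.115},{"claw":4,"linear":[0,0,0],"twist":0.115}]'
python3 - <<'E'
from h import *
n="wrist"; c=cam(n); im,d=snapshot(n); import pickle; pickle.dump(c,open("pics/w5.pkl","wb")); np.save("pics/w5.npy",d); cv2.imwrite("pics/w5.png",im[:,:,::-1])
cv2.imwrite("pics/w5c.png",cv2.resize(im[40:270,230:430,::-1],None,fx=2.6,fy=2.6,interpolation=cv2.INTER_CUBIC))
go([.555,-.042,.06],94.4)
E
```

```text
clock: 14.35
tool_pos: [0.5427, -0.0486, 0.1008]
orientation: [57.2, 90.0, -52.2]
force: [0.5, 1.0, -0.3]
opening: 0.0089
clock: 15.18
tool_pos: [0.5427, -0.0447, 0.1009]
orientation: [-171.4, 89.9, 12.8]
force: [0.2, -0.7, 0.8]
opening: 0.0087
tcp [ 0.5427 -0.0447  0.1009] yang -86.21 shift [ 40.9  -1.9 -12.4] twist -0.010663371183242799 j6 77.9 F [ 0.1  0.7 -1.2] t 15.2333 open 0.008653864707236317
```

View pics/w5c.png

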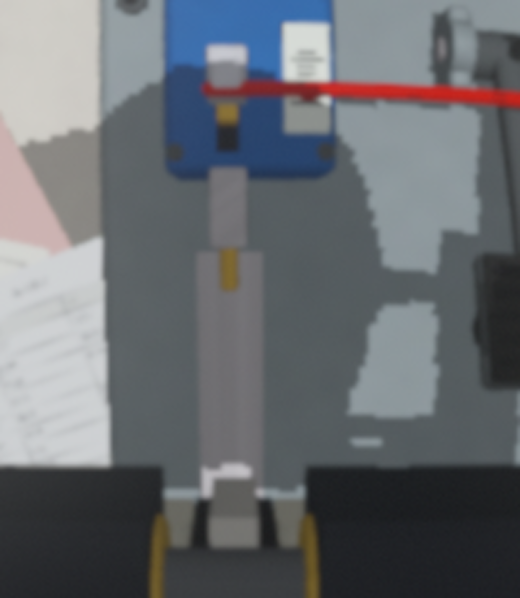

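```bash
python3 - <<'E'
from h import *
import pickle
c=pickle.load(open("pics/w5.pkl","rb")); d=np.load("pics/w5.npy")
s=2.6
L={}
for k,(x,y,z) in dict(noseL=(210,248,.044),noseR=(246,248,.044),noseFL=(209,170,.044),noseFR=(246,170,.044),tip=(229,290,.0375),base=(229,252,.0375),sFL=(198,255,.012),sFR=(262,255,.012),sNL=(203,460,.012),sNR=(262,460,.012),plL1=(103,150,.012),plL2=(110,455,.012),blkNL=(214,480,.124),blkNR=(255,480,.124),blkFL=(209,545,.124),blkFR=(259,545,.124)).items():
    u,v=230+x/s,40+y/s; L[k]=atz("wrist",u,v,z,c); print(k,L[k].round(4),bydepth("wrist",u,v,d[int(round(v)),int(round(u))],c).round(4))
ang=lambda a,b: round(np.degrees(np.arctan2(*(L[b]-L[a])[[1,0]])),2)
print(ang("noseL","noseFL"),ang("noseR","noseFR"),ang("tip","base"),ang("sNL","sFL"),ang("sNR","sFR"),ang("plL2","plL1"))
E
```

```text
noseL [ 0.601  -0.0329  0.044 ] [ 0.5999 -0.032   0.0116]
noseR [ 0.6017 -0.0424  0.044 ] [ 0.6006 -0.043   0.0103]
noseFL [ 0.6217 -0.0311  0.044 ] [ 0.6218 -0.0311  0.0434]
noseFR [ 0.6224 -0.0408  0.044 ] [ 0.6225 -0.0408  0.0427]
tip [ 0.5896 -0.0387  0.0375] [ 0.5874 -0.0388  0.0111]
base [ 0.6    -0.038   0.0375] [ 0.6   -0.038  0.037]
sFL [ 0.5975 -0.0286  0.012 ] [ 0.5975 -0.0286  0.0122]
sFR [ 0.5989 -0.048   0.012 ] [ 0.5989 -0.048   0.0121]
sNL [ 0.5328 -0.0344  0.012 ] [ 0.5324 -0.0344  0.0108]
sNR [ 0.5342 -0.0533  0.012 ] [ 0.534  -0.0533  0.0115]
plL1 [0.6282 0.0027 0.012 ] [0.6283 0.003  0.0104]
plL2 [ 0.5321 -0.0044  0.012 ] [ 0.5308 -0.0039  0.0079]
blkNL [ 0.5635 -0.0385  0.124 ] [ 0.5561 -0.0385  0.1017]
blkNR [ 0.5641 -0.0457  0.124 ] [ 0.5568 -0.0468  0.102 ]
blkFL [ 0.5511 -0.0384  0.124 ] [ 0.552  -0.0384  0.1263]
blkFR [ 0.5517 -0.0474  0.124 ] [ 0.5526 -0.0473  0.1262]
4.87 4.33 4.23 5.19 4.66 4.24
```

```bash
python3 -m pendant '[{"claw":4,"linear":[0,-1.5,0],"twist":-0.012},{"claw":4,"linear":[20,0,0],"twist":0},{"claw":4,"linear":[20,0,0],"twist":0},{"claw":4,"linear":[18,0,0],"twist":0},{"claw":4,"linear":[14,0,0],"twist":0},{"claw":4,"linear":[8,0,0],"twist":0},{"claw":4,"linear":[3,0,0],"twist":0},{"claw":4,"linear":[0,0,-5],"twist":0},{"claw":4,"linear":[0,0,-5],"twist":0},{"claw":4,"linear":[0,0,0],"twist":0}]'
python3 - <<'E'
from h import *
n="wrist"; c=cam(n); im,d=snapshot(n); import pickle; pickle.dump(c,open("pics/w6.pkl","wb")); np.save("pics/w6.npy",d); cv2.imwrite("pics/w6.png",im[:,:,::-1])
cv2.imwrite("pics/w6c.png",cv2.resize(im[90:260,250:390,::-1],None,fx=3.5,fy=3.5,interpolation=cv2.INTER_CUBIC))
go([.5644,-.0409,.0176],94.5)
E
```

```text
clock: 16.07
tool_pos: [0.5546, -0.0419, 0.0182]
orientation: [-179.2, 89.8, 6.2]
force: [1.1, -0.4, -0.4]
opening: 0.0088
tcp [ 0.5539 -0.042   0.018 ] yang -84.67 shift [  0.4  -0.1 -10.5] twist 0.01445704023841733 j6 79.4 F [-0.7 -1.  -1. ] t 16.1167 open 0.008956503614217192
```

View pics/w6c.png

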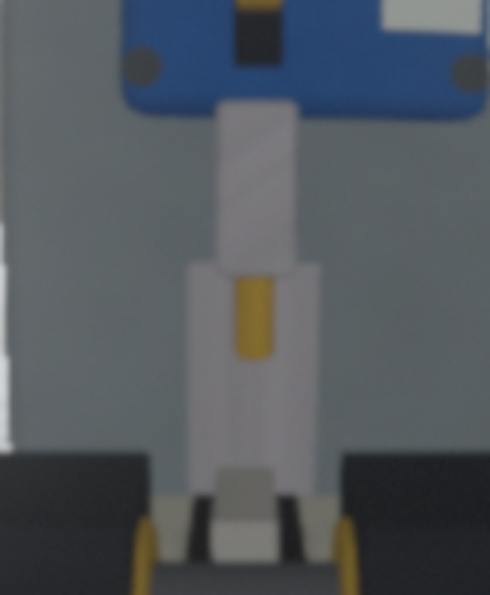

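```bash
python3 - <<'E'
from h import *
import pickle
c=pickle.load(open("pics/w6.pkl","rb")); im=cv2.imread("pics/w6.png"); s=3.5
o,M=tool()
def P(x,y,z): return M.T@(atz("wrist",250+x/s,90+y/s,z,c)-o["tool_pos"])*1000
for k,(x,y,z) in dict(noseL=(217,270,.044),noseR=(297,270,.044),noseFL=(217,108,.044),noseFR=(298,108,.044),tip=(254,358,.0375),base=(256,278,.0375),sFL=(187,265,.012),sFR=(320,265,.012),sNL=(192,440,.012),sNR=(315,440,.012),hL=(145,113,.044),hR=(470,118,.044),bbL=(216,468,.0157),bbR=(276,468,.0157),btL=(212,520,.0407),btR=(279,520,.0407),bnL=(210,560,.0407),bnR=(280,560,.0407)).items():
    print(k,P(x,y,z).round(2))
E
```

```text
noseL [-25.89  -4.62 -48.75]
noseR [-25.89   5.19 -48.76]
noseFL [-25.85  -4.58 -68.58]
noseFR [-25.85   5.18 -68.61]
tip [-19.42   0.   -36.28]
base [-19.4    0.23 -46.83]
sFL [  6.1   -9.98 -45.2 ]
sFR [  6.1   10.28 -45.22]
sNL [  6.04  -9.5  -17.45]
sNR [  6.04   9.93 -17.45]
hL [-25.85 -13.28 -68.05]
hR [-25.86  26.28 -67.86]
bbL [  2.33  -5.64 -14.02]
bbR [  2.33   3.69 -14.02]
btL [-22.66  -5.56 -14.92]
btR [-22.67   3.37 -14.93]
bnL [-22.68  -5.88  -9.12]
bnR [-22.68   3.57  -9.13]
```

The block is held straight and sits about 1.3 mm left of the plunger line. The nose edges are parallel to the tool, and the gap to the nose is about 34 mm. I'll correct the offset and advance.

```bash
python3 -m pendant '[{"claw":4,"linear":[0,1.3,0],"twist":0},{"claw":4,"linear":[0,0,-5],"twist":0},{"claw":4,"linear":[0,0,-5],"twist":0},{"claw":4,"linear":[0,0,-5],"twist":0},{"claw":4,"linear":[0,0,-3],"twist":0},{"claw":4,"linear":[0,0,-2],"twist":0},{"claw":4,"linear":[0,0,-2],"twist":0},{"claw":4,"linear":[0,0,-2],"twist":0},{"claw":4,"linear":[0,0,0],"twist":0},{"claw":4,"linear":[0,0,0],"twist":0}]'
python3 -m pendant '[{"claw":4,"linear":[0,0,-1.5],"twist":0},{"claw":4,"linear":[0,0,-1.5],"twist":0},{"claw":4,"linear":[0,0,-1],"twist":0},{"claw":4,"linear":[0,0,-1],"twist":0},{"claw":4,"linear":[0,0,0],"twist":0},{"claw":4,"linear":[0,0,0],"twist":0},{"claw":4,"linear":[0,0,0],"twist":0},{"claw":4,"linear":[0,0,0],"twist":0},{"claw":4,"linear":[0,0,0],"twist":0},{"claw":4,"linear":[0,0,0],"twist":0}]'
python3 - <<'E'
from h import *
n="wrist"; c=cam(n); im,d=snapshot(n); cv2.imwrite("pics/w7.png",im[:,:,::-1])
cv2.imwrite("pics/w7c.png",cv2.resize(im[90:260,250:390,::-1],None,fx=3.5,fy=3.5,interpolation=cv2.INTER_CUBIC))
go([.5863,-.0392,.0176],94.5)
E
```

```text
clock: 16.95
tool_pos: [0.5759, -0.0414, 0.0168]
orientation: [2.5, 89.9, -172.2]
force: [-0.4, -0.2, -0.9]
opening: 0.0087
clock: 17.78
tool_pos: [0.5808, -0.041, 0.0168]
orientation: [2.4, 89.9, -172.3]
force: [-5.2, -1.6, -0.8]
opening: 0.0089
tcp [ 0.5809 -0.041   0.0168] yang -84.73 shift [-0.8 -1.3 -5.6] twist 0.013403836715106874 j6 80.1 F [-6.6 -1.2 -1.9] t 17.8333 open 0.008633149719081752
```

View pics/w7c.png

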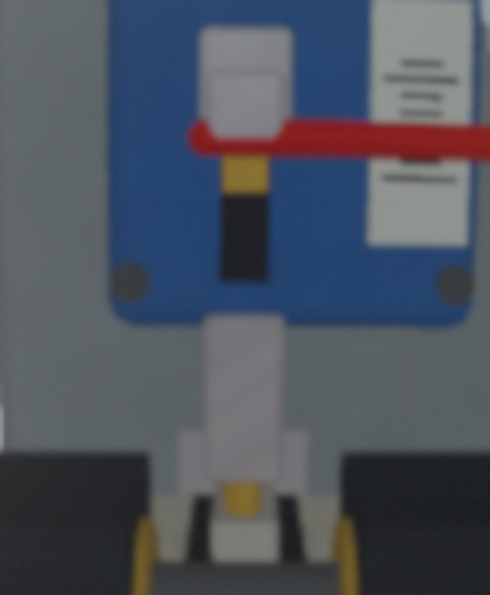

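```bash
python3 -m pendant '[{"claw":4,"linear":[-1,0,-1],"twist":0},{"claw":4,"linear":[0,0,-1],"twist":0},{"claw":4,"linear":[0,0,-1],"twist":0},{"claw":4,"linear":[0,0,-1],"twist":0},{"claw":4,"linear":[0,0,-1],"twist":0},{"claw":4,"linear":[0,0,0],"twist":0},{"claw":4,"linear":[0,0,0],"twist":0},{"claw":4,"linear":[0,0,0],"twist":0},{"claw":4,"linear":[0,0,0],"twist":0},{"claw":4,"linear":[0,0,0],"twist":0}]'
python3 -m pendant '[{"claw":4,"linear":[0,0,-0.8],"twist":0},{"claw":4,"linear":[0,0,-0.7],"twist":0},{"claw":4,"linear":[0,0,0],"twist":0},{"claw":4,"linear":[0,0,0],"twist":0},{"claw":4,"linear":[0,0,0],"twist":0},{"claw":4,"linear":[0,0,0],"twist":0},{"claw":4,"linear":[0,0,0],"twist":0},{"claw":4,"linear":[0,0,0],"twist":0},{"claw":4,"linear":[0,0,0],"twist":0},{"claw":4,"linear":[0,0,0],"twist":0}]'
```

```text
clock: 18.67
tool_pos: [0.5854, -0.0406, 0.0176]
orientation: [1.5, 89.9, -173.3]
force: [-5.9, -1.1, -1.6]
opening: 0.0088
clock: 19.5
tool_pos: [0.5867, -0.0405, 0.0176]
orientation: [3.1, 89.9, -171.6]
force: [-5.9, -0.3, -0.7]
opening: 0.0085
```

```bash
python3 -m pendant '[{"claw":4,"linear":[0,0,-0.5],"twist":0},{"claw":4,"linear":[0,0,-0.5],"twist":0},{"claw":4,"linear":[0,0,0],"twist":0},{"claw":4,"linear":[0,0,0],"twist":0},{"claw":4,"linear":[0,0,0],"twist":0},{"claw":4,"linear":[0,0,0],"twist":0},{"claw":4,"linear":[0,0,0],"twist":0},{"claw":4,"linear":[0,0,0],"twist":0},{"claw":4,"linear":[0,0,0],"twist":0},{"claw":4,"linear":[0,0,0],"twist":0}]'
python3 -m pendant '[{"claw":4,"linear":[0,0,-0.5],"twist":0},{"claw":4,"linear":[0,0,-0.5],"twist":0},{"claw":4,"linear":[0,0,0],"twist":0},{"claw":4,"linear":[0,0,0],"twist":0},{"claw":4,"linear":[0,0,0],"twist":0},{"claw":4,"linear":[0,0,0],"twist":0},{"claw":4,"linear":[0,0,0],"twist":0},{"claw":4,"linear":[0,0,0],"twist":0},{"claw":4,"linear":[0,0,0],"twist":0},{"claw":4,"linear":[0,0,0],"twist":0}]'
```

```text
clock: 20.33
tool_pos: [0.5876, -0.0404, 0.0176]
orientation: [1.7, 89.9, -173.0]
force: [-7.9, 0.3, 0.3]
opening: 0.0085
clock: 21.17
tool_pos: [0.5878, -0.0405, 0.0175]
orientation: [2.0, 89.8, -172.8]
force: [-9.0, -0.2, 1.8]
opening: 0.0089
```

```bash
python3 -m pendant '[{"claw":4,"linear":[0,0,-0.4],"twist":0},{"claw":4,"linear":[0,0,-0.4],"twist":0},{"claw":4,"linear":[0,0,0],"twist":0},{"claw":4,"linear":[0,0,0],"twist":0},{"claw":4,"linear":[0,0,0],"twist":0},{"claw":4,"linear":[0,0,0],"twist":0},{"claw":4,"linear":[0,0,0],"twist":0},{"claw":4,"linear":[0,0,0],"twist":0},{"claw":4,"linear":[0,0,0],"twist":0},{"claw":4,"linear":[0,0,0],"twist":0}]'
python3 - <<'E'
from h import *
n="wrist"; c=cam(n)
F=[]; Q=[]
for i in range(6):
    im,d=snapshot(n); o=get_obs(); F.append(np.r_[o["force"],o["moment"]]); Q.append(np.r_[o["tool_pos"],o["joint_pos"][5]])
print(np.mean(F,0).round(2),np.mean(Q,0).round(4))
cv2.imwrite("pics/w8c.png",cv2.resize(im[90:260,250:390,::-1],None,fx=3.5,fy=3.5,interpolation=cv2.INTER_CUBIC))
go([.5863,-.0392,.0176],94.5)
E
```

```text
clock: 22.0
tool_pos: [0.5879, -0.0405, 0.0175]
orientation: [1.6, 89.7, -173.2]
force: [-11.5, 0.5, 3.7]
opening: 0.0084
[-11.6    0.38   3.88   0.11   3.96   0.02] [ 5.87800e-01 -4.05000e-02  1.75000e-02  8.02567e+01]
tcp [ 0.5878 -0.0405  0.0175] yang -84.76 shift [-0.1 -1.4  1.4] twist 0.01293563568407178 j6 80.3 F [-11.2   0.    2.8] t 22.3 open 0.00871482225217543
```

View pics/w8c.png

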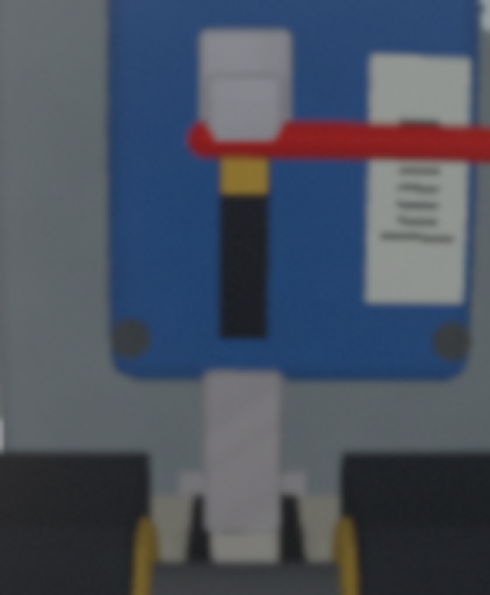

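```bash
python3 -m pendant '[{"claw":4,"linear":[0,0,-0.5],"twist":0},{"claw":4,"linear":[0,0,-0.5],"twist":0},{"claw":4,"linear":[0,0,-0.5],"twist":0},{"claw":4,"linear":[0,0,0],"twist":0},{"claw":4,"linear":[0,0,0],"twist":0},{"claw":4,"linear":[0,0,0],"twist":0},{"claw":4,"linear":[0,0,0],"twist":0},{"claw":4,"linear":[0,0,0],"twist":0},{"claw":4,"linear":[0,0,0],"twist":0},{"claw":4,"linear":[0,0,0],"twist":0}]'
python3 - <<'E'
from h import *
n="wrist"; c=cam(n)
F=[]; Q=[]
for i in range(6):
    im,d=snapshot(n); o=get_obs(); F.append(np.r_[o["force"],o["moment"]]); Q.append(np.r_[o["tool_pos"],o["joint_pos"][5]])
print(np.mean(F,0).round(2),np.mean(Q,0).round(4))
a=cv2.resize(im[90:260,250:390,::-1],None,fx=3,fy=3,interpolation=cv2.INTER_CUBIC)
s,_=snapshot("scene"); b=cv2.resize(s[160:250,330:440,::-1],None,fx=3.4,fy=3.4,interpolation=cv2.INTER_CUBIC)
h=510; w=np.zeros((h,a.shape[1]+b.shape[1],3),np.uint8); w[:a.shape[0],:a.shape[1]]=a; w[:b.shape[0],a.shape[1]:]=b
cv2.imwrite("pics/w9c.png",w)
o,M=tool(); print(M.round(4))
E
```

```text
clock: 23.13
tool_pos: [0.5879, -0.0406, 0.0172]
orientation: [1.9, 89.6, -172.9]
force: [-14.8, 0.9, 4.6]
opening: 0.0087
[-14.88   0.5    5.08   0.15   5.21   0.  ] [ 5.87900e-01 -4.06000e-02  1.71000e-02  8.02835e+01]
[[-7.400e-03  9.090e-02 -9.958e-01]
 [-9.000e-04 -9.959e-01 -9.090e-02]
 [-1.000e+00  2.000e-04  7.500e-03]]
```

View pics/w9c.png

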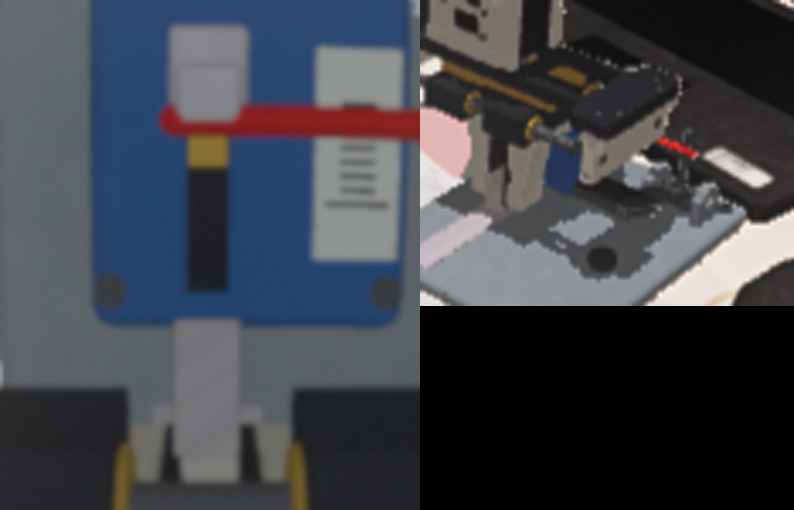

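Contact is good at about 15 N. The upward force of 5 N could be friction from a slight sag, so I'll lift 1.5 mm to relieve it and check.

```bash
python3 -m pendant '[{"claw":4,"linear":[-0.5,0,0],"twist":0},{"claw":4,"linear":[-0.5,0,0],"twist":0},{"claw":4,"linear":[-0.5,0,0],"twist":0},{"claw":4,"linear":[0,0,0],"twist":0},{"claw":4,"linear":[0,0,0],"twist":0},{"claw":4,"linear":[0,0,0],"twist":0},{"claw":4,"linear":[0,0,0],"twist":0},{"claw":4,"linear":[0,0,0],"twist":0},{"claw":4,"linear":[0,0,0],"twist":0},{"claw":4,"linear":[0,0,0],"twist":0}]'
python3 - <<'E'
from h import *
F=[]; Q=[]
for i in range(6):
    im,d=snapshot("wrist"); o=get_obs(); F.append(np.r_[o["force"],o["moment"]]); Q.append(np.r_[o["tool_pos"],o["orientation"]])
print(np.mean(F,0).round(2),np.mean(Q,0).round(4)); print(tool()[1].round(4))
E
```

```text
clock: 24.32
tool_pos: [0.5878, -0.0407, 0.0177]
orientation: [1.2, 89.5, -173.6]
force: [-10.8, -0.6, -3.3]
opening: 0.0087
[-11.43  -0.7   -3.12  -0.16   4.06   0.  ] [ 5.878000e-01 -4.060000e-02  1.770000e-02  8.882000e-01  8.954700e+01
 -1.739128e+02]
[[-7.900e-03  9.060e-02 -9.959e-01]
 [-8.000e-04 -9.959e-01 -9.060e-02]
 [-1.000e+00  1.000e-04  7.900e-03]]
```

```bash
python3 -m pendant '[{"claw":4,"linear":[0,0,-0.5],"twist":0},{"claw":4,"linear":[0,0,-0.5],"twist":0},{"claw":4,"linear":[0,0,-0.4],"twist":0},{"claw":4,"linear":[0,0,0],"twist":0},{"claw":4,"linear":[0,0,0],"twist":0},{"claw":4,"linear":[0,0,0],"twist":0},{"claw":4,"linear":[0,0,0],"twist":0},{"claw":4,"linear":[0,0,0],"twist":0},{"claw":4,"linear":[0,0,0],"twist":0},{"claw":4,"linear":[0,0,0],"twist":0}]'
python3 - <<'E'
from h import *
F=[]; Q=[]
for i in range(6):
    im,d=snapshot("wrist"); o=get_obs(); F.append(np.r_[o["force"],o["moment"]]); Q.append(np.r_[o["tool_pos"],o["opening"]])
print(np.mean(F,0).round(2),np.mean(Q,0).round(4)); print(tool()[1].round(4))
cv2.imwrite("pics/w10c.png",cv2.resize(im[90:260,250:390,::-1],None,fx=3.5,fy=3.5,interpolation=cv2.INTER_CUBIC))
E
```

```text
clock: 25.45
tool_pos: [0.5878, -0.0407, 0.0177]
orientation: [1.0, 89.4, -173.8]
force: [-14.9, 0.6, 1.9]
opening: 0.0088
[-15.87   0.58   1.2    0.21   5.63   0.02] [ 0.5878 -0.0407  0.0177  0.0087]
[[-1.020e-02  9.040e-02 -9.959e-01]
 [-1.100e-03 -9.959e-01 -9.040e-02]
 [-9.999e-01  2.000e-04  1.020e-02]]
```

View pics/w10c.png

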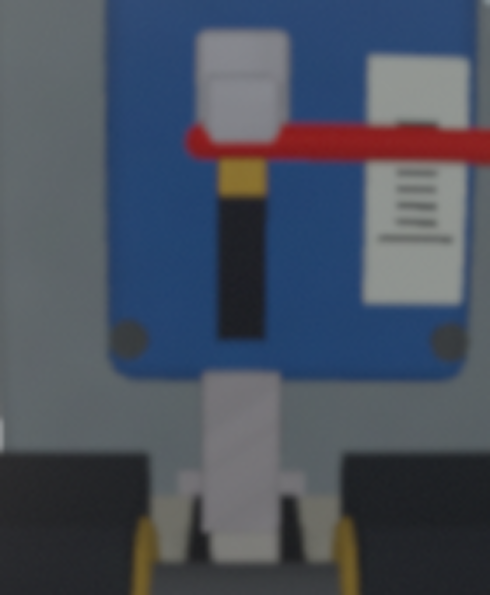

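The nose is against the block (contact line near crop (243,530)). The plunger is flush and the pointer has been dragged up by the dog. The push is steady at about 16 N.

```bash
python3 -c "
from plant import *
print(close_job())"
```

```text
the job is handed in; nothing more can be done
None
```

The job is handed in at about 26 s of the 67 s allowed, with the arm still gripping the tall block and pushing it against the steel nose.

- **Pedal:** I pressed it until the force jumped from 8 N to 20 N with the fingertips at about 33 mm height, which is where its stop should be. I then let it come up. The wrist picture showed the pedal up and the red pointer moved back towards the robot. I did not read the zero mark itself.
- **Block:** I gripped it across its 9 mm thickness (opening measured 8.7 mm) and brought it in on the plunger line. From a camera reading I corrected a 1.3 mm sideways offset, then pushed it in.
- **Last checks:**
  - **Push:** steady at about 16 N, with only about 1 N vertical. The tool stopped advancing when I pushed harder.
  - **Plunger and pointer:** no brass shows between block and nose, and the pointer has been dragged up with the plunger.
  - **Position:** block centred on the nose to within about 0.5 mm. By calculation its centre is about 28 mm above the desk, which leaves its underside about 3.5 mm clear of the plate.
- **Small disagreements:**
  - **Tilt:** the tool tilts about 0.6° in pitch under the push.
  - **Yaw:** the arm reported 5.2° for the tool, against about 4.5° measured for the gauge. The pictures showed the nose parallel to the tool.
- **Other parts:** I did not touch the low block, bush or vial, but I took no final picture of them.

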